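# Click the radio on from its top knob with a fingertip

### The arm

A 7-joint arm with a two-finger parallel gripper is mounted at the origin on the work surface. World frame = base frame: x ahead of the robot, y to its left, z up, the work surface at z = 0. Lengths are in m, angles in rad, forces in N, time in s.
With the tool pointing down it reaches from about 0.425 to 0.825 m from the base axis. Payload 3.6 kg.
Tool frame: the origin (TCP) lies between the finger pads; the fingertips stand 19 mm ahead of it and the grasp point (between the pads) is the TCP; z points along the fingers, y is the line along which they close (so a half turn about z gives the same grasp; the last joint's range is limited). The gripper opens to 85 mm and grips with 20 to 120 N. Pads are 22 mm wide; open, the fingers measure 114 mm over their backs; the gripper's body (76 mm by 85 mm) begins 54 mm behind the grasp point. The pads swing forward as they close: fully open they stand 13 mm farther back than shut.
Start: joints at [1.087, 0.615, -0.013, 1.423, 0.008, 1.103, -0.04], TCP at [0.287, -0.583, 0.25] pointing down, gripper open.
Joint ranges: [-3.12, 3.12], [-0.3, 2.06], [-1.34, 1.32], [0.26, 2.42], [-1.36, 4.5], [0.01, 1.98], [-2.84, 2.84]. Speed limits (rad/s): [2.79, 2.79, 3.14, 3.14, 3.14, 3.14, 3.14].

### API

Orientations are given as a unit quaternion [x, y, z, w].
In Python, from workcell import sense, camera, get_calibration, close_job, recognise gives the robot as it stands. The module is installed in compiled form; this text tells all that it offers.
- The arm moves only by the shell command python3 -m crank 'ROWS' [FORCE]. ROWS is JSON, one flat list of numbers, 7 for each row, row after row: the finger opening in cm, from 0 to 8.54, then the shift along the tool's x, y, z in cm, then the turn, a rotation vector about the tool's x, y, z in degrees. In form: [fingers, x, y, z, wx, wy, wz, fingers, x, y, z, wx, wy, wz, ...]. A call has 1 to 5 rows; each row shifts and turns the commanded pose from where the row before left it, along the tool's axes as they then stand; what a row does not reach is not made up. A row lasts 1/8 s, in which the tool goes at most 62.5 mm and 10.7 degrees, less where a joint would pass 70% of its speed; a pose out of reach is approached as far as the arm can. A call is refused whole if a number of a shift passes 6.25 or a number of a turn 10.7, either way. A call with a gripper value outside its range is refused whole. The fingers move at their own pace and stop on an object; FORCE is the grip in N (left out, the last holds). Time passes only in rows, so rows that do not move let the fingers close. It gives the time, the measured TCP pose, the force, the opening and the grip force at its end, in the units of the state.
- sense(): the state, without advancing time (a new reading comes with each control period).
- camera(name): name is "side" or "top" or "wrist"; returns the picture (480x640x3 uint8, red, green, blue); there is no depth.
- get_calibration(name): a dict with "fx", "fy", "cx", "cy" (pixels), "k1" (the pictures are not rectified: a ray, as slopes to the right and down, at radius r is drawn at 1 + k1 r^2 times it, then the intrinsics apply), "rvec" (rotation vector, rad) and "tvec" (3), from world to camera coordinates, as OpenCV has them. Camera axes: x right, y down, z forward; pixel columns grow to the right and rows downward; lengths in m; the calibration is good to about 2 mm. A picture is of the moment at which its call begins: read the wrist's pose just before it. get_calibration takes no time and is no camera call; for the wrist camera it gives the pose at the moment of the call.
- close_job(): hands the job in; it is judged then, once.
Trained networks look in the newest picture that a camera, given by its name, has taken for a name from the list of things; names that differ only in an ending like _2 or _b are one class to them, and where a whole thing is asked for, a point or a joint stands for the part that bears it (a point fixed in the world has none). Each returns a list of dicts, best first, with "p" (0 to 1); they miss things now and then, are a little off and sometimes report something else, mostly with a low value. They report only what shows in the picture. A call takes as long as a camera call.
- recognise(camera, name): "xyz" ([x, y, z] in m, in world coordinates, good to about 4 mm: the middle of the surface that is visible of it).
The state is a dict: "time_s": time; "qpos": joint angles; "joint_vel": joint speeds; "joint_torque": joint torques, N m; "position": TCP position; "tool_rot": TCP orientation; "ft_force": force on the tool from outside, world axes, zero at the start; "torque": the same for the moment, N m; "gripper_width": opening from 0.0 (shut) to 1.0 (fully open); "grasp_force": force on a finger pad.
Only numpy, scipy, OpenCV 4.12 (cv2) and the standard library are available. Lean on these libraries where they do the work, as an engineer would, in place of code of your own. Each camera call takes 0.05 s, during which the arm holds its last target. There are 200 camera calls.

### The job

Switch on the radio that stands on the steel shelf: lay a fingertip lightly on the larger of the two knurled knobs on its top and turn it by friction one click clockwise (seen from above), from the round dot to the single-tick mark and no further, then take the hand away. Do not pinch or squeeze the knob, leave the smaller volume knob alone, do not lift, tip or shove the radio, and leave the other things on the shelf where they stand.

Things in the scene. Friction and masses are not known exactly. Their poses are not given: they have to be found in the camera images.
- radio: portable radio, charcoal, 2.2 kg, loose on rubber feet; 130 (x) x 260 (y) x 125 mm tall, a folded handle 20 mm out at the back. Origin: centre of its underside; x from its front (grille, tuning scale) to its back, z up. On its flat top: larger knob (band selector) at (-6, -76) mm, smaller one (volume) at (-6, 86) mm, three flat buttons between, and a folded aerial along x = 54 mm, 137 mm high
- selector_top (a point): centre of the flat top face of the larger knob (band selector), a knurled aluminium disc 48 mm across with an upright axis, whose top stands 21.5 mm above the radio's top panel. z is up; x is the direction of the black pointer line on its top. It does not give way downwards; fingertip friction on its top face or rim turns it
- selector (a joint): angle of the larger knob, rad, growing clockwise seen from above. Three click positions 40 degrees apart, marked in white on the panel: 0 (round dot: off), 0.698 (single tick), 1.396 (two ticks). It starts at 0. It takes about 0.04 N m to start it out of a click, less and less up to half-way, beyond which it snaps on into the next click and stays there by itself
- volume (a joint): angle of the smaller knob (volume) in rad, 0 to 4.4, growing clockwise seen from above; no clicks. To be left alone
- volume_top (a point): centre of the top face of the smaller volume knob, 30 mm across, 18.5 mm above the radio's top panel, at the other end of the top
- soap_case: steel soap case 76 x 112 x 36 mm, loose; origin at the centre of its underside. Bystander in front of the radio
- mug: white ceramic mug, 80 mm across, 95 mm tall, handle to its +y, loose; origin at the centre of its underside. Bystander on the left of the radio
- brush: bamboo washing brush 205 x 46 x 38 mm lying bristles down, loose; origin on the surface near its middle, x along it to the bristle end. Bystander on the right of the radio
- jug: green plastic jug, 116 mm across, 205 mm tall, handle 99 mm out to its -y, loose; origin at the centre of its underside. Bystander
- shampoo: white plastic bottle, 60 mm across, 170 mm tall, loose; origin at the centre of its underside. Bystander
- lota: round steel water pot, 116 mm across, 118 mm tall, loose; origin at the centre of its underside. Bystander
- tumbler: steel tumbler 74 mm across, 105 mm tall, with two toothbrushes up to 185 mm high, loose; origin at the centre of its underside. Bystander
- drawer_unit: white plastic unit of three drawers, 280 x 240 x 240 mm, fixed at the left side of the shelf; origin at the centre of its underside. Bystander
- drawer_unit_drawer0 (a joint): top drawer of the drawer unit: how far it is pulled out, m (0 shut). Starts shut; to be left so
- drawer_unit_drawer1 (a joint): middle drawer of the drawer unit: how far it is pulled out, m (0 shut). Starts shut; to be left so
- drawer_unit_drawer2 (a joint): bottom drawer of the drawer unit: how far it is pulled out, m (0 shut). Starts shut; to be left so

How it is judged:
By the outcome, as a careful person would: the job done as asked, in the order asked, and still so for the second after the job is handed in, with the robot touching nothing.
It also fails if it takes over 38 s, if anything falls off the work surface, if the arm or the gripper's body presses on something with over 40 N, if the wrist force passes 120 N, or if a joint passes its speed limit or range.

## Working session

There is one attempt and no reset: what is moved stays moved. The work goes in short steps, Python scripts to look and compute and a shell command to move; the robot and the scene stay as the last step left them, time stands still between calls to the robot, and variables do not carry over. Pictures are saved under pics/ and viewed, at most 10 in all, crops included, and the job is handed in when it is done.

```bash
mkdir -p pics; python3 - <<'E'
from workcell import *
import cv2
s=sense(); print({k:s[k] for k in("time_s","position","tool_rot","gripper_width","ft_force")})
for c in("top","side"):
    im=camera(c); cv2.imwrite(f"pics/{c}0.png",im[:,:,::-1])
    for n in("radio","selector_top","volume_top"):
        print(c,n,recognise(c,n)[:2])
    k=get_calibration(c); print({a:k[a] for a in k})
E
```

```text
{'time_s': 0.0, 'position': array([ 0.28695342, -0.58242185,  0.24911432]), 'tool_rot': array([ 9.73909316e-01,  2.26933752e-01, -3.16735314e-04, -1.27109685e-03]), 'gripper_width': 1.0033999525990087, 'ft_force': array([-0.60442479, -0.19908691,  0.36056513])}
top radio [{'xyz': [0.4652, -0.0212, 0.1253], 'p': 0.8}]
top selector_top [{'xyz': [0.4436, -0.0937, 0.1461], 'p': 0.59}]
top volume_top [{'xyz': [0.4807, 0.0647, 0.1424], 'p': 0.55}]
{'fx': 548.8145397077426, 'fy': 548.8145397077426, 'cx': 320.2194366053067, 'cy': 245.38852360165558, 'k1': -0.13970997229673884, 'rvec': array([ 2.16751538, -2.19498739,  0.09010716]), 'tvec': array([0.01299714, 0.59210413, 1.75215534])}
side radio []
side selector_top [{'xyz': [0.4421, -0.0847, 0.1469], 'p': 0.58}, {'xyz': [0.479, -0.5039, 0.1391], 'p': 0.51}]
side volume_top []
{'fx': 541.6675120910721, 'fy': 541.6675120910721, 'cx': 312.9567619650499, 'cy': 253.88830443423925, 'k1': -0.09854756064730771, 'rvec': array([ 0.06939277, -3.08589905,  0.51278212]), 'tvec': array([0.55898893, 0.04698112, 1.48755279])}
```

View pics/top0.png

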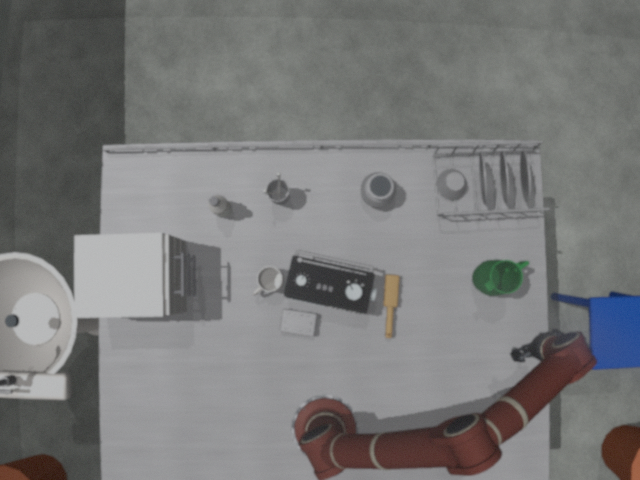

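View pics/side0.png

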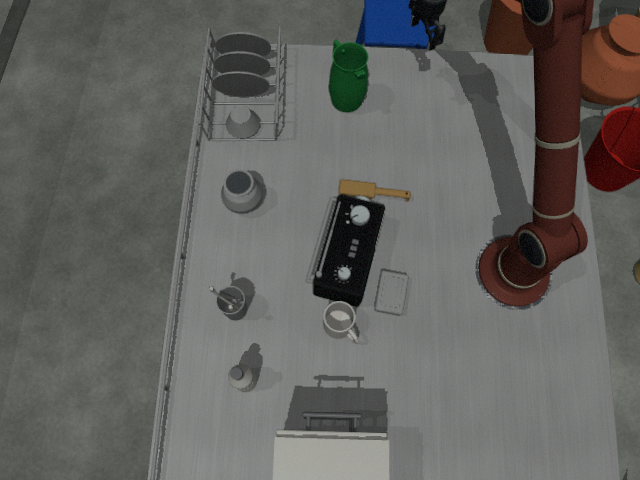

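The top picture shows the radio at about (331,283). The large selector knob is at (354,292) and the small volume knob at (301,281), and both agree with the network. The brush lies to its right at (392,300), the mug is at (268,280) and the soap case at (300,322). The side view agrees: selector at (360,214), volume at (344,272). I'll lift, then cross to a hover above the selector with the fingers shut.

```bash
python3 -m crank '[0,0,0,-6,0,0,0, 0,3.97,-4.11,0,0,0,0, 0,3.97,-4.11,0,0,0,0, 0,3.97,-4.11,0,0,0,0, 0,3.97,-4.11,0,0,0,0]' 20; python3 -m crank '[0,3.97,-4.11,0,0,0,0, 0,3.97,-4.11,0,0,0,0, 0,3.97,-4.11,0,0,0,0, 0,3.97,-4.11,0,0,0,0, 0,3.97,-4.11,0,0,0,0]'
```

```text
time_s: 1.02
position: [0.3576, -0.3635, 0.3106]
tool_rot: [0.974, 0.227, 0.0, 0.0]
ft_force: [0.9, -0.3, 0.3]
gripper_width: 0.001
grasp_force: 0.0
time_s: 1.65
position: [0.4447, -0.0916, 0.3108]
tool_rot: [0.974, 0.227, 0.001, 0.0]
ft_force: [1.2, 0.7, -0.1]
gripper_width: -0.002
grasp_force: 0.0
```

```bash
python3 -m crank '[0,0,0,0,0,0,0, 0,0,0,0,0,0,0]'; cat > h.py <<'E'
from workcell import *
import cv2, numpy as np
def rt(k): return cv2.Rodrigues(np.array(k["rvec"]))[0], np.array(k["tvec"])
def proj(k,P):
    R,t=rt(k); c=np.atleast_2d(P)@R.T+t; s=c[:,:2]/c[:,2:]; r2=(s**2).sum(1,keepdims=True)
    return s*(1+k["k1"]*r2)*[k["fx"],k["fy"]]+[k["cx"],k["cy"]]
def back(k,uv,z):
    R,t=rt(k); K=np.array([[k["fx"],0,k["cx"]],[0,k["fy"],k["cy"]],[0,0,1.]])
    u=cv2.undistortPoints(np.array(uv,float).reshape(-1,1,2),K,np.array([k["k1"],0,0,0.])).reshape(-1,2)
    d=np.c_[u,np.ones(len(u))]@R; o=-R.T@t
    return o+d*((z-o[2])/d[:,2])[:,None]
E
python3 - <<'E'
from h import *
import pickle
k=get_calibration("wrist"); im=camera("wrist"); pickle.dump(k,open("w1.pkl","wb")); cv2.imwrite("pics/w1.png",im[:,:,::-1])
for n in("selector_top","volume_top","radio"): 
    r=recognise("wrist",n)[:2]; print(n,r,[proj(k,q["xyz"]) for q in r])
print(sense()["position"], -rt(k)[0].T@rt(k)[1])
r=recognise("top","selector_top"); print(r)
E
```

```text
time_s: 1.9
position: [0.4441, -0.0938, 0.3104]
tool_rot: [0.974, 0.227, -0.0, 0.0]
ft_force: [-0.4, -0.6, 0.2]
gripper_width: -0.002
grasp_force: 0.0
selector_top [{'xyz': [0.4424, -0.0883, 0.1424], 'p': 0.56}] [array([[308.51834794, 220.38424223]])]
volume_top [{'xyz': [0.4804, 0.07, 0.1448], 'p': 0.63}] [array([[144.02939464,  88.36423712]])]
radio [] []
[ 0.443917   -0.09485095  0.31028713] [ 0.50618305 -0.06247544  0.43321469]
[{'xyz': [0.4436, -0.0937, 0.1461], 'p': 0.59}]
```

View pics/w1.png

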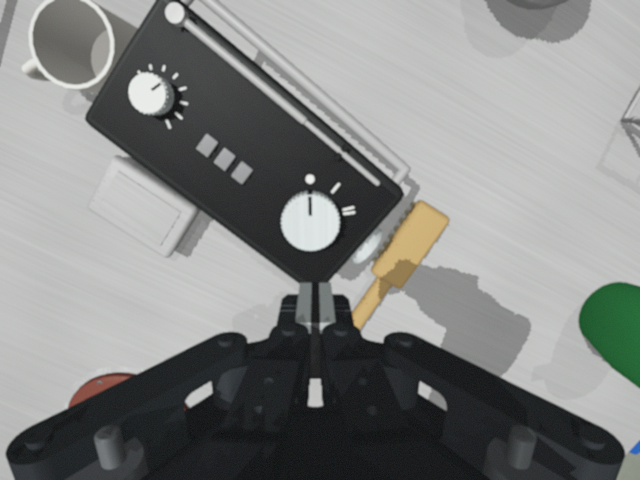

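The wrist view shows the selector's top face centred near (310,221). Its pointer points up at the dot (310,179), with the single tick at (336,188) and the double tick at (348,211). The shut fingertips end at about (316,283). I'll fit the knob disc to get an exact centre.

```bash
python3 - <<'E'
from h import *
import pickle
from scipy.spatial.transform import Rotation as Ro
k=pickle.load(open("w1.pkl","rb")); im=cv2.imread("pics/w1.png",0)
m=np.zeros_like(im); m[170:275,265:360]=(im[170:275,265:360]>120)*255
n,l,s,c=cv2.connectedComponentsWithStats(m); i=l[230,310]; print(s[i],c[i])
cn=max(cv2.findContours((l==i).astype(np.uint8),0,1)[0],key=len); e=cv2.minEnclosingCircle(cn); print(e)
P=back(k,[e[0],c[i],[310,180],[336,188],[151,93],[310,196]],.1465); print(P.round(4))
ctr=P[0]; p=np.array(sense()["position"]); R=Ro.from_quat(sense()["tool_rot"]).as_matrix()
print("ctr in tool cm",(R.T@(ctr-p)*100).round(2)); print(R.round(3))
E
```

```text
[ 280  192   60   59 2743] [309.85089318 221.54465913]
((309.9609375, 221.3072967529297), 30.008813858032227)
[[ 0.4431 -0.0893  0.1465]
 [ 0.4429 -0.0893  0.1465]
 [ 0.4735 -0.0745  0.1465]
 [ 0.477  -0.096   0.1465]
 [ 0.4797  0.0632  0.1465]
 [ 0.462  -0.0801  0.1465]]
ctr in tool cm [ 0.16 -0.51 16.38]
[[ 0.898  0.439 -0.   ]
 [ 0.439 -0.898 -0.   ]
 [-0.     0.    -1.   ]]
```

```bash
python3 -m crank '[0,1.46,-0.5,2,0,0,0, 0,0,0,5,0,0,0, 0,0,0,4,0,0,0, 0,0,0,2.5,0,0,0, 0,0,0,0,0,0,0]'; python3 -m crank '[0,0,0,0.2,0,0,0, 0,0,0,0,0,0,0, 0,0,0,0,0,0,0]'
```

```text
time_s: 2.78
position: [0.4538, -0.0829, 0.1739]
tool_rot: [0.974, 0.226, -0.002, -0.001]
ft_force: [-0.3, -0.2, 1.3]
gripper_width: 0.002
grasp_force: 0.0
time_s: 3.15
position: [0.4557, -0.0825, 0.1742]
tool_rot: [0.974, 0.227, 0.001, 0.0]
ft_force: [0.8, 0.5, 0.7]
gripper_width: -0.001
grasp_force: 0.0
```

```bash
python3 - <<'E'
from h import *
im=camera("wrist"); k=get_calibration("wrist"); cv2.imwrite("pics/w2.png",im[:,:,::-1]); s=sense(); print(s["position"],s["ft_force"],proj(k,[[.4431,-.0893,.1465]]))
E
```

```text
[ 0.45555986 -0.08244687  0.17405601] [-0.01181232 -0.17751949  0.13482772] [[317.22818796 320.69342898]]
```

View pics/w2.png

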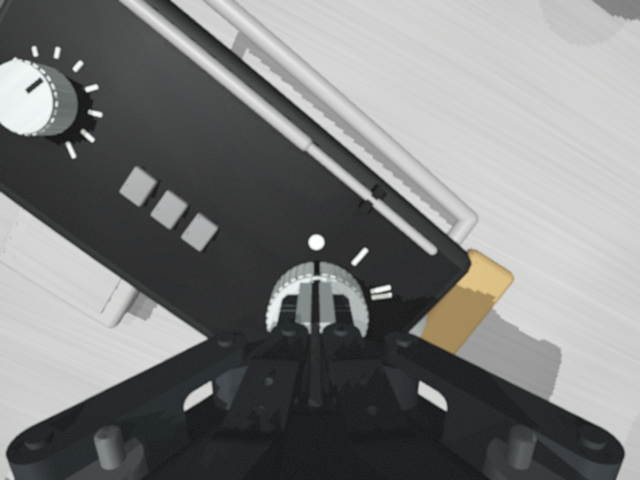

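The shut fingertips, ending at about (317,278), stand over the knob's dot-side half. The knob is centred on x≈317 and the dot is at (316,242). I'll lower in small steps until I feel contact.

```bash
python3 -m crank '[0,0,0,0.5,0,0,0, 0,0,0,0,0,0,0, 0,0,0,0,0,0,0]'; for i in 1; do python3 -m crank '[0,0,0,0.1,0,0,0, 0,0,0,0,0,0,0]'; done; python3 -m crank '[0,0,0,0.1,0,0,0, 0,0,0,0,0,0,0]'
```

```text
time_s: 3.58
position: [0.4551, -0.0823, 0.1682]
tool_rot: [0.974, 0.227, -0.0, -0.0]
ft_force: [0.3, 0.7, -0.2]
gripper_width: -0.003
grasp_force: 0.0
time_s: 3.82
position: [0.4551, -0.0823, 0.1673]
tool_rot: [0.974, 0.227, -0.0, -0.0]
ft_force: [-0.0, 0.0, 0.5]
gripper_width: 0.0
grasp_force: 0.0
time_s: 4.08
position: [0.4551, -0.0823, 0.1663]
tool_rot: [0.974, 0.227, -0.0, -0.0]
ft_force: [0.8, -0.1, -0.4]
gripper_width: -0.003
grasp_force: 0.0
```

```bash
python3 -m crank '[0,0,0,0.07,0,0,0, 0,0,0,0,0,0,0]'|sed -n '2p;4p'; python3 -m crank '[0,0,0,0.05,0,0,0, 0,0,0,0,0,0,0]'|sed -n '2p;4p'
```

```text
position: [0.4552, -0.0824, 0.1657]
ft_force: [0.5, -0.1, -0.3]
position: [0.4553, -0.0824, 0.1656]
ft_force: [-2.1, 0.8, 4.5]
```

Contact at TCP z≈0.1656, with 4.5 N. I'll press slightly more and sweep clockwise around the knob's axis, turning the tool along with it.

```bash
python3 -m crank '[0,0,0,0.02,0,0,0, 0,-0.01,0.12,0,0,0,5, 0,-0.01,0.12,0,0,0,5, 0,-0.01,0.12,0,0,0,5]'; python3 - <<'E'
from h import *
im=camera("wrist"); cv2.imwrite("pics/w3.png",im[200:360,200:440,::-1].repeat(3,0).repeat(3,1)); s=sense(); print(s["position"],s["ft_force"],s["torque"])
E
```

```text
time_s: 5.08
position: [0.4568, -0.0852, 0.1655]
tool_rot: [0.995, 0.097, 0.001, -0.0]
ft_force: [-0.1, 1.1, 4.9]
gripper_width: 0.003
grasp_force: 2.7
[ 0.45686259 -0.08531189  0.16554202] [-0.22964968  1.24193735  6.38728946] [ 0.34174684  0.18030492 -0.07141277]
```

View pics/w3.png

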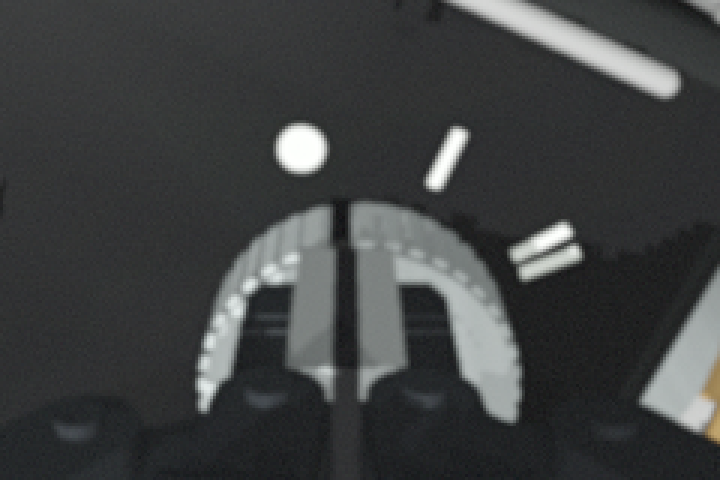

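The crop shows the dot at (302,148), now left of the finger, with the black line on the knob's side at (341,220) and the single tick at (446,158). The knob seems to be following the finger without slipping. I'll do the remaining 25°.

```bash
python3 -m crank '[0,-0.01,0.12,0,0,0,5, 0,-0.01,0.12,0,0,0,5, 0,-0.01,0.12,0,0,0,5, 0,-0.01,0.12,0,0,0,5, 0,-0.01,0.12,0,0,0,5]'; python3 -m crank '[0,0,0,0,0,0,0]'
```

```text
time_s: 5.75
position: [0.4574, -0.092, 0.1656]
tool_rot: [0.993, -0.121, 0.002, 0.0]
ft_force: [0.0, -0.7, 4.7]
gripper_width: 0.0
grasp_force: 1.9
time_s: 5.88
position: [0.4571, -0.0924, 0.1656]
tool_rot: [0.993, -0.12, 0.002, 0.0]
ft_force: [1.1, -0.9, 4.9]
gripper_width: -0.002
grasp_force: 2.5
```

Now I'll lift straight up and look.

```bash
python3 -m crank '[0,0,0,-1,0,0,0, 0,0,0,-5,0,0,0, 0,0,0,-5,0,0,0, 0,0,0,-3,0,0,0, 0,0,0,0,0,0,0]'; python3 - <<'E'
from h import *
im=camera("wrist"); k=get_calibration("wrist"); u,v=map(int,proj(k,[.4431,-.0893,.1465])[0]); print(u,v, proj(k,[.4797,.0632,.1465]))
cv2.imwrite("pics/w4.png",im[:300,:,::-1]); c=im[max(0,v-75):v+75,max(0,u-75):u+75,::-1]; cv2.imwrite("pics/w4c.png",cv2.resize(c,None,fx=3.5,fy=3.5,interpolation=2))
E
```

```text
time_s: 6.5
position: [0.4565, -0.0917, 0.3072]
tool_rot: [0.993, -0.119, 0.002, -0.0]
ft_force: [-0.2, 0.5, 0.3]
gripper_width: 0.002
grasp_force: 0.0
315 238 [[127.34232543 239.26370712]]
```

View pics/w4c.png

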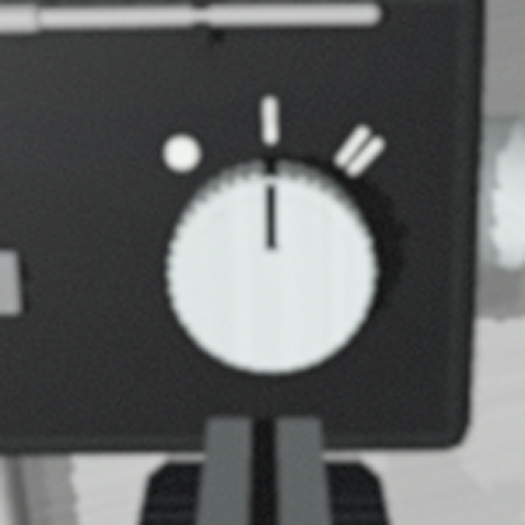

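View pics/w4.png

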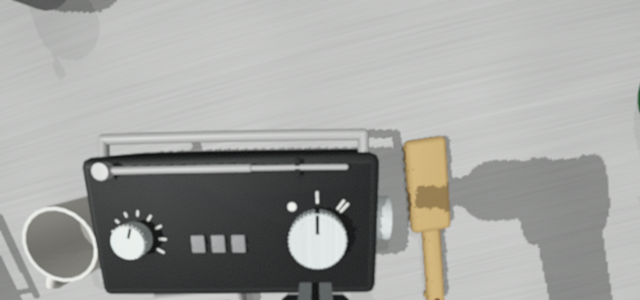

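In both views the pointer (crop (270,215)) lines up with the single tick (270,120), and the radio, volume knob, mug and brush are unmoved. The hand is 14 cm clear.

```bash
python3 -c "
from workcell import *
print(close_job())"
```

```text
the job is handed in; nothing more can be done
None
```

The radio's larger knob is turned one click clockwise to the single-tick mark, using about 5–6 N of fingertip friction; nothing else was touched, the hand is clear and the job is handed in.

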